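Move a slide rack from the drain stand to its dish with the lifting hook

TASK

The slide rack on the drain stand has finished draining. Take the lifting hook from its fork on the stand, catch the folding eye of the rack's wire handle with it, lift the rack up and off the two prongs, and lower it, upright and without dropping it, into the open staining dish until it stands flat on the dish's bottom; the gripper itself must not touch the rack. Then hang the lifting hook back in its fork, and leave the covered dish, the two stain bottles and the beaker where they stand.

Things in the scene. Friction and masses are not known exactly. Their poses are not given: they have to be found in the camera images.
- drain_stand: Fixed stand: white drip tray 150 x 240 x 12 mm, a portal of bent steel rod along its far edge (10 mm bar at x = 62, z = 129.5 mm) with two prongs that carry the slide rack and a U fork that carries the lifting hook. Origin on the worktop, 10 mm nearer the robot than the tray's centre; +x points from the open front to the portal, y along the portal, z up.
- fork_seat (a point): Seat of the lifting hook in the stand's horizontal U fork (6 mm rod), at stand x = 0, y = -78, z = 132.5 mm = top side of its rods, where the collar's underside rests. Site axes as the stand's. Slot 14 mm wide, open towards -x; from here its closed end is 12 mm to +x, its tips 26 mm to -x, turned up 6 mm above this point.
- prongs_mid (a point): Midway between the stand's two prongs, at their top side (stand x = 0, y = 45, z = 132.5 mm). Prongs: 6 mm rod along x, 33 mm to either side of here in y, from the portal's bar to tips 22 mm to -x of here, turned up 10 mm above this point.
- slide_rack: Steel rack with nine glass slides, 82 (x) x 96 (y) x 37 mm (z) without handle, 0.2 to 0.4 kg. Origin: centre of underside. A rigid 5 mm wire handle in the plane x = 0 rises from both ends to level shoulders at z = 95 mm (y = 27 to 39 mm either side; these lie on the prongs); between them it dips to a crossbar at z = 71 mm. A folding eye is hinged between the shoulders.
- lifting_hook: Lifting hook, 0.12 kg, upright in the fork, its x about along the stand's. Origin: on the 7 mm shank's axis at the height of the lowest point; z up. At its foot twin hooks (y = +-7 mm) curl to +x: V bottom, inside width 11, tips x = 18, top of tips z = 20.5 mm. Collar 28 mm across, underside z = 110 mm; square black handle 15 x 15 mm, z = 114 to 176 mm.
- hook_bowl (a point): Underside of a 5 mm wire resting in the lifting hook's twin hooks, midway between them (hook frame x = 9, y = 0, z = 10.5 mm).
- hook_grip (a point): Place to grip the lifting hook's handle (hook frame x = 0, y = 0, z = 150 mm).
- open_dish: Grey low-volume staining dish without a cover, loose, 0.5 kg. Origin: centre of its underside. Inside 85 (x) x 99 mm (y), bottom at z = 4 mm; straight 4 mm walls with a plain rim at z = 44 mm and an outside flange, 103 x 117 mm. The rack fits closely, its long side along the dish's y, with only 1.5 mm of play on each side, so it may catch on the rim.
- covered_dish: The same staining dish closed by a flat grey cover 112 x 126 mm with a grip bar, top at 58 mm. Bystander. Origin: centre of its underside.
- stain_bottle: Small white bottle with a dark screw cap, 33 mm diameter, 64 mm tall. Bystander. Origin: centre of its underside.
- stain_bottle_2: Small white bottle with a lighter screw cap, 33 mm diameter, 64 mm tall. Bystander. Origin: centre of its underside.
- beaker: Beaker with plastic pipettes standing in it, about 100 x 105 x 133 mm. Bystander. Origin: centre of its underside.
- eye_hinge (a point): Middle of the hinge axis of the rack's folding eye (rack frame x = 0, y = 0, z = 95 mm; the axis lies along y). The eye is a 5 mm wire loop, 46 mm wide; its top bar (29 mm along y) is 26 mm from this axis. It swings easily and lies over to the front or to the back, up to stops 1.1 rad from upright; how it lies is not reported. Once it carries the rack it stands upright.

How it is judged:
On the way, in this order (a step that is already met when the one before it is completed fails the run):
1. the rack hangs on the lifting hook, lifted off the prongs (contact force between slide_rack and lifting_hook above 1 N and contact force between slide_rack and drain_stand below 0.05 N and z of slide_rack in the frame of drain_stand above 0.05 m), for 0.2 s.
2. the rack is inside the open dish, at most 20 mm above its bottom, and still carried by the hook (contact force between slide_rack and lifting_hook above 0.5 N and horizontal distance between slide_rack and open_dish below 0.008 m and z of slide_rack in the frame of open_dish below 0.024 m), for 0.1 s.
At the end, for the whole second after the job is handed in: The rack stands flat in the open dish (within 3 mm of its bottom, 8 mm of its centre, tilt < 0.06 rad), at rest, off the hook; the lifting hook hangs upright in its fork (tilt < 0.12 rad), at rest; covered dish, bottles and beaker are within 25 mm of where they stood (horizontal distance between slide_rack and open_dish below 0.008 m and z of slide_rack in the frame of open_dish below 0.007 m and angle between slide_rack's own z axis and vertical below 0.06 rad and angle between open_dish's own z axis and vertical below 0.05 rad and linear speed of slide_rack below 0.02 m/s and contact force between slide_rack and lifting_hook below 0.05 N and distance between fork_seat and lifting_hook between 0.104 and 0.116 m and z of lifting_hook in the frame of fork_seat above -0.116 m and angle between lifting_hook's own z axis and vertical below 0.12 rad and contact force between lifting_hook and drain_stand above 0.3 N and linear speed of lifting_hook below 0.03 m/s and distance of each of covered_dish, stain_bottle, stain_bottle_2, beaker from where it was at the start of the episode below 0.025 m); the robot touches nothing.
It fails at once if the gripper or arm touches the slide rack (contact force between any of the fingers, the arm and slide_rack above 0.5 N).
It fails at once if the slide rack is tipped by more than 0.6 rad (angle between slide_rack's own z axis and vertical above 0.6 rad).
It fails at once if the covered dish, a bottle or the beaker is moved by more than 25 mm (distance of any of covered_dish, stain_bottle, stain_bottle_2, beaker from where it was at the start of the episode above 0.025 m).
It also fails if it takes over 72 s, if anything falls off the work surface, if the arm or the gripper's body presses on something with over 40 N, if the wrist force passes 120 N, or if a joint passes its speed limit or range.

ROBOT

A 6-joint arm with a two-finger parallel gripper is mounted at the origin on a cart in front of the work surface, level with it; the furniture and walls round the work are solid. World frame = base frame: x ahead of the robot, y to its left, z up, the work surface at z = 0. Lengths are in m, angles in rad, forces in N, time in s.
With the tool pointing down it reaches from about 0.35 to 0.975 m from the base axis. Payload 4.9 kg.
Tool frame: the origin (TCP) lies at the very end of the fingers, on their centre line; the grasp point (between the pads) lies 19 mm behind it; z points along the fingers, y is the line along which they close (so a half turn about z gives the same grasp; the last joint's range is limited). The gripper opens to 85 mm and grips with 20 to 120 N. Pads are 22 mm wide; open, the fingers measure 114 mm over their backs; the gripper's body (76 mm by 85 mm) begins 54 mm behind the grasp point. The pads swing forward as they close: fully open they stand 13 mm farther back than shut.
Start: joints at [-0.119, 0.053, 1.613, -0, 1.476, -0.119], TCP at [0.625, 0, 0.231] pointing down, gripper open.
Joint ranges: [-3.01, 3.01], [-1.01, 2.22], [0.06, 2.58], [-1.02, 4.17], [0.09, 2.62], [-3.14, 3.14]. Speed limits (rad/s): [2.57, 2.57, 3.14, 3.14, 3.14, 3.14].

INTERFACE

Orientations are given as a unit quaternion [w, x, y, z].
In Python, from plant import manip gives the robot as it stands.
- The arm moves only by the shell command python3 -m pendant 'ROWS'. ROWS is JSON, a list of rows, each a list of 3 entries, a list of its own where there are three numbers: the opening, from 0 (shut) to 1 (fully open), then the shift along the tool's x, y, z in units of 12 cm (1.0 is 12 cm), then the turn about the tool's z in units of pi rad (1.0 is pi rad). In form: [[gripper, [dx, dy, dz], roll], ...]. A call has 1 to 10 rows; each row is the pose to reach, as a shift and turn from the pose commanded when the call began, along the tool's axes at that moment, turning the shorter way round; what a row does not reach only later rows make up. A row lasts 1/10 s, in which the tool goes at most 50 mm and 8.59 degrees, less where a joint would pass 70% of its speed; a pose out of reach is approached as far as the arm can. A call with a number of a shift or a turn outside -1 to 1 is refused whole. A call with a gripper value outside its range is refused whole. The fingers move at their own pace and stop on an object; the grip force is fixed at half the most. Time passes only in rows, so rows that repeat a pose let the fingers close. It gives the time, the measured TCP pose, the force, the opening and the grip force at its end, in the units of the state.
- manip.state(): the state, without advancing time (a new reading comes with each control period).
- manip.grab_frame(name): name is "scene" or "side" or "wrist"; returns a dict with "img" (400x640x3 uint8, red, green, blue), "fx", "fy", "cx", "cy" (pixels), "D" ([k1, k2, p1, p2, k3] as OpenCV has them; the pictures are not rectified), "eye" and "rotation" of the camera in the world; the wrist camera has in their place "tool_from_camera" (4x4, takes a point from camera to tool coordinates, whose origin is the TCP and whose axes are the flange's). Camera axes: x right, y down, z forward; pixel columns grow to the right and rows downward; lengths in m; the calibration is good to about 2 mm. A picture is of the moment at which its call begins: read the wrist's pose just before it. There is no depth.
- manip.job_done(): hands the job in; it is judged then, once.
The state is a dict: "time": time; "joint_pos": joint angles; "joint_vel": joint speeds; "joint_efforts": joint torques, N m; "tool_pos": TCP position; "tool_rot": TCP orientation; "contact_force": force on the tool from outside, world axes, zero at the start; "ft_torque": the same for the moment, N m; "gripper_width": opening from 0.0 (shut) to 1.0 (fully open); "grasp_force": force on a finger pad.
Only numpy, scipy, OpenCV 4.12 (cv2) and the standard library are available. Lean on these libraries where they do the work, as an engineer would, in place of code of your own. Each camera call takes 0.05 s, during which the arm holds its last target. There are 200 camera calls.

## Working session

There is one attempt and no reset: what is moved stays moved. The work goes in short steps, Python scripts to look and compute and a shell command to move; the robot and the scene stay as the last step left them, time stands still between calls to the robot, and variables do not carry over. Pictures are saved under pics/ and viewed, at most 10 in all, crops included, and the job is handed in when it is done.

```bash
ls; mkdir -p pics; cat > h.py <<'E'
import numpy as np, cv2
from scipy.spatial.transform import Rotation as R
from plant import manip
def quat(q): return R.from_quat([q[1],q[2],q[3],q[0]])
def grab(name,png=None):
    s=manip.state(); f=manip.grab_frame(name)
    if name=="wrist":
        T=np.array(f["tool_from_camera"]); Rt=quat(s["tool_rot"]).as_matrix()
        f["eye"]=np.array(s["tool_pos"])+Rt@T[:3,3]; f["rotation"]=Rt@T[:3,:3]
    f["eye"]=np.array(f["eye"]); f["rotation"]=np.array(f["rotation"])
    f["K"]=np.array([[f["fx"],0,f["cx"]],[0,f["fy"],f["cy"]],[0,0,1.]])
    f["D"]=np.array(f["D"],float)
    if png: cv2.imwrite("pics/"+png,f["img"][:,:,::-1])
    return f
def ray(f,uv):
    p=cv2.undistortPoints(np.array([[uv]],float),f["K"],f["D"])[0,0]
    d=f["rotation"]@np.array([p[0],p[1],1]); return f["eye"],d/np.linalg.norm(d)
def onz(f,uv,z):
    o,d=ray(f,uv); return o+d*(z-o[2])/d[2]
def tri(f1,u1,f2,u2):
    o1,d1=ray(f1,u1);o2,d2=ray(f2,u2)
    t=np.linalg.lstsq(np.c_[d1,-d2],o2-o1,rcond=None)[0]
    a=o1+t[0]*d1;b=o2+t[1]*d2
    return (a+b)/2,np.linalg.norm(a-b)
def proj(f,P):
    Rm=f["rotation"].T; 
    return cv2.projectPoints(np.array(P,float).reshape(-1,3),cv2.Rodrigues(Rm)[0],-Rm@f["eye"],f["K"],f["D"])[0][:,0]
E
python3 - <<'E'
from h import *
import pickle
fs={}
for n in ["scene","side","wrist"]:
    fs[n]=grab(n,n+"0.png"); print(n,fs[n]["eye"],fs[n]["rotation"].round(3).tolist(),fs[n]["fx"])
pickle.dump(fs,open("f0.pkl","wb"))
s=manip.state();print(s)
E
```

```text
pics
scene [-0.31827925 -0.48796182  0.63387303] [-0.444, 0.742, -0.427, 0.266] 429.91389294507593
side [ 0.60541372 -0.86825648  0.89008284] [-0.41, 0.912, 0.009, -0.009] 453.605649042414
wrist [0.6243241  0.08312805 0.37166949] [[1.0, 0.002, -0.001], [0.002, -0.948, -0.319], [-0.002, 0.319, -0.948]] 295.9892566364729
{'time': 0.15, 'joint_pos': array([-1.19007365e-01,  5.32291889e-02,  1.61398110e+00,  8.81330128e-06,
        1.47602999e+00, -1.18993881e-01]), 'joint_vel': array([ 0.0004944 , -0.00202127, -0.00369646,  0.00116295,  0.0013076 ,
       -0.00084193]), 'joint_efforts': array([ 5.10442842e-04, -3.94241810e+01, -3.70721948e+01, -1.15854355e-04,
        4.61802789e-03,  5.00508997e-05]), 'tool_pos': array([6.24504622e-01, 5.75161140e-05, 2.30329091e-01]), 'tool_rot': array([-6.50271293e-04,  7.07111606e-01,  7.07101476e-01, -5.05797598e-04]), 'contact_force': array([ 0.9672221 , -0.07686225, -0.19563052]), 'ft_torque': array([-0.05599448,  0.01866467, -0.0023429 ]), 'grasp_force': 0.0, 'gripper_width': 1.0006571984428019}
```

```bash
sed -i 's/    f\["K"\]=/    if f["rotation"].ndim==1: f["rotation"]=quat(f["rotation"]).as_matrix()\n    f["K"]=/' h.py
```

```text
(no output)
```

View pics/scene0.png

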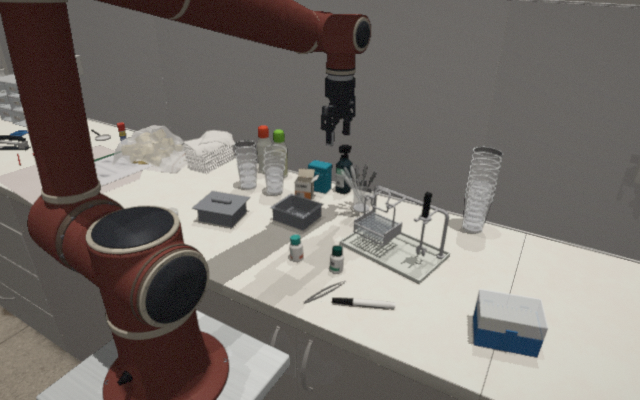

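View pics/side0.png

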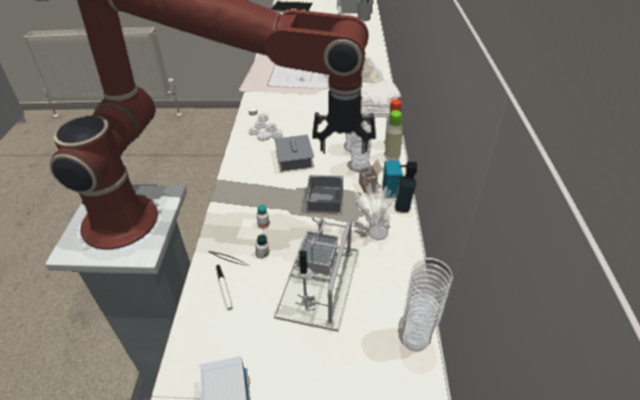

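View pics/wrist0.png

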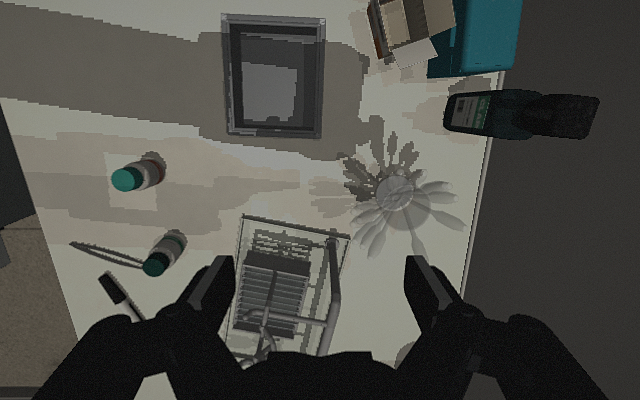

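```bash
python3 - <<'E'
from h import *
import pickle
fs=pickle.load(open("f0.pkl","rb"))
for n in ["scene","side"]:
    if fs[n]["rotation"].ndim==1: fs[n]["rotation"]=quat(fs[n]["rotation"]).as_matrix()
w=fs["wrist"];sc=fs["scene"];si=fs["side"]
print("handletop",tri(sc,(428,193),si,(304,253)))
print("dish rim w",[onz(w,p,.044).round(4) for p in [(222,13),(327,14),(322,138),(226,137)]])
print("tray w",[onz(w,p,.012).round(4) for p in [(243,214),(350,235)]])
print("tray side",[onz(si,p,.012).round(4) for p in [(277,317),(340,327),(357,248)]])
print("bottles",onz(w,(125,180),.064),onz(w,(155,266),.064),"beaker",onz(w,(400,195),.06))
E
```

```text
handletop (array([ 0.54400237, -0.27275537,  0.19535509]), np.float64(0.0004737602871658607))
dish rim w [array([0.5298, 0.1603, 0.044 ]), array([0.631 , 0.1597, 0.044 ]), array([0.6267, 0.0415, 0.044 ]), array([0.5218, 0.0424, 0.044 ])]
tray w [array([ 0.5242, -0.0609,  0.012 ]), array([ 0.665 , -0.0908,  0.012 ])]
tray side [array([ 0.4779, -0.3039,  0.012 ]), array([ 0.6187, -0.3267,  0.012 ]), array([ 0.6625, -0.0964,  0.012 ])]
bottles [ 0.41505511 -0.00102679  0.064     ] [ 0.42870173 -0.10677139  0.064     ] beaker [ 0.71322734 -0.01862182  0.06      ]
```

```bash
python3 -m pendant '[[1,[-0.3,-0.1,-0.3],0.02],[1,[-0.6,-0.2,-0.6],0.04],[1,[-0.9,-0.29,-0.9],0.064],[1,[-1,-0.29,-1],0.064],[1,[-1,-0.29,-1],0.064],[1,[-1,-0.29,-1],0.064]]'; python3 - <<'E'
from h import *
import pickle
f=grab("wrist","w1.png");pickle.dump(f,open("w1.pkl","wb"));print(f["eye"])
E
```

```text
time: 0.75
tool_pos: [0.5902, -0.1196, 0.35]
tool_rot: [-0.001, 0.774, 0.633, -0.0]
contact_force: [-0.1, 0.3, -0.6]
gripper_width: 1.0
grasp_force: 0.0
[ 0.60636237 -0.03829968  0.49151828]
```

View pics/w1.png

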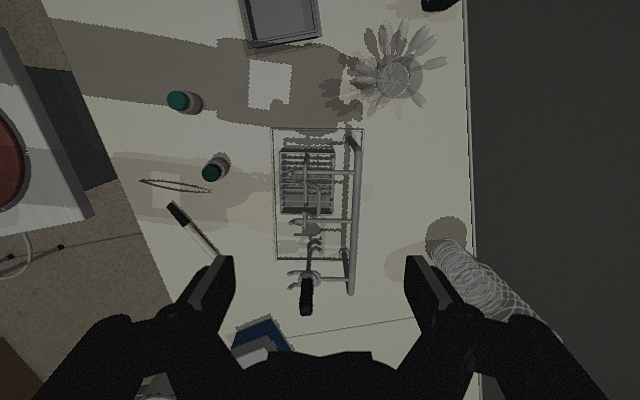

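```bash
python3 - <<'E'
import cv2,numpy as np
a=cv2.imread("pics/w1.png")[125:320,265:370]; cl=cv2.convertScaleAbs(cv2.resize(a,None,fx=3,fy=3,interpolation=cv2.INTER_CUBIC),alpha=1.7,beta=0)
s=cv2.imread("pics/side0.png")[205:335,265:365]; sl=cv2.resize(s,None,fx=4,fy=4,interpolation=cv2.INTER_CUBIC)
o=np.zeros((590,720,3),np.uint8);o[:585,:315]=cl;o[:520,318:718]=sl
cv2.imwrite("pics/c1.png",o)
E
```

```text
(no output)
```

View pics/c1.png

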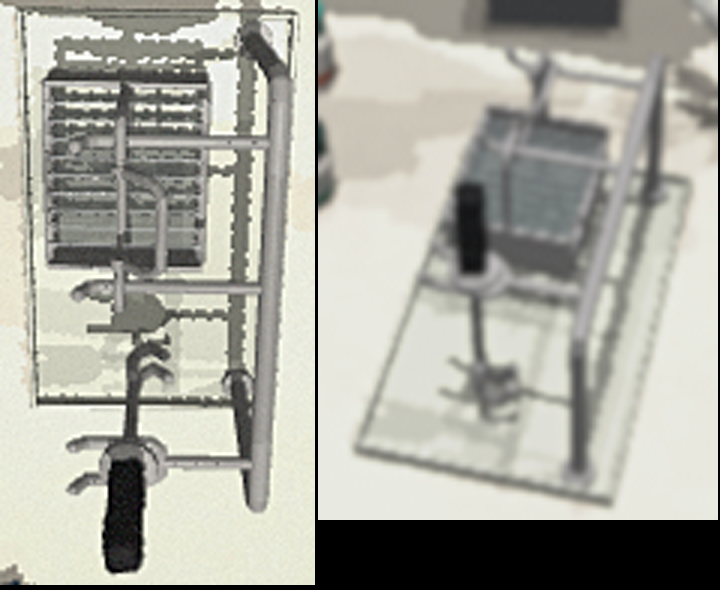

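```bash
python3 - <<'E'
from h import *
import pickle
f=pickle.load(open("w1.pkl","rb"))
c=lambda u,v:(265+u/3-.33,125+v/3-.33)
tp=quat(manip.state()["tool_rot"]); 
def show(n,p,z): print(n,onz(f,p,z).round(4))
show("top",c(124,562),.1985); show("collar",c(132,463),.1345)
p1=onz(f,c(80,145),.1385);
for n,q,z in [("prongA tip",(80,147),.139),("prongA bar",(262,143),.1295),("prongB tip",(85,292),.139),("prongB bar",(265,290),.1295),("fork a",(75,445),.133),("fork b",(75,487),.133),
 ("bar top end",(268,75),.1295),("bar bot end",(257,495),.1295),("shoulderA",(122,145),.135),("shoulderB",(119,290),.135),
 ("trayTL",(24,12),.012),("trayTR",(298,12),.012),("trayBL",(37,403),.012),("eye bar",(160,190),.147),("eye bar",(160,262),.147),
 ("rack TL",(42,82),.077),("rackTR",(208,82),.077),("rackBL",(47,265),.077),("rackBR",(208,262),.077)]: show(n,c(*q),z)
E
```

```text
top [ 0.5422 -0.2735  0.1985]
collar [ 0.5437 -0.2709  0.1345]
prongA tip [ 0.555  -0.1173  0.139 ]
prongA bar [ 0.6286 -0.1327  0.1295]
prongB tip [ 0.5425 -0.1802  0.139 ]
prongB bar [ 0.619  -0.1988  0.1295]
fork a [ 0.5195 -0.2571  0.133 ]
fork b [ 0.5142 -0.2794  0.133 ]
bar top end [ 0.6356 -0.1052  0.1295]
bar bot end [ 0.598  -0.3034  0.1295]
shoulderA [ 0.5715 -0.1208  0.135 ]
shoulderB [ 0.5565 -0.1838  0.135 ]
trayTL [ 0.5241 -0.0686  0.012 ]
trayTR [ 0.666  -0.0971  0.012 ]
trayBL [ 0.4741 -0.2975  0.012 ]
eye bar [ 0.5838 -0.1393  0.147 ]
eye bar [ 0.5776 -0.17    0.147 ]
rack TL [ 0.5356 -0.0972  0.077 ]
rackTR [ 0.6118 -0.1126  0.077 ]
rackBL [ 0.5159 -0.1871  0.077 ]
rackBR [ 0.5953 -0.2014  0.077 ]
```

```bash
python3 -m pendant '[[1,[-0.3,-0.05,0],0],[1,[-0.6,-0.1,0],0],[1,[-0.9,-0.134,0],0],[1,[-1,-0.134,0],0],[1,[-1,-0.134,0],0]]' && python3 -m pendant '[[1,[-0.32,0,0],0],[1,[-0.32,0,0.3],0],[1,[-0.32,0,0.6],0],[1,[-0.32,0,0.9],0],[1,[-0.32,0,0.9],0],[1,[-0.32,0,0.9],0]]'; python3 - <<'E'
from h import *
import pickle
f=grab("wrist");g=grab("side","s2.png");h=grab("scene");pickle.dump((f,g,h),open("f2.pkl","wb"))
o=np.vstack([np.hstack([f["img"][150:400,170:470],g["img"][180:380,235:435].repeat(1,0)[:200].copy() if 0 else cv2.resize(g["img"][180:340,235:395],(250,250))]),])
o=np.hstack([o,cv2.resize(h["img"][160:285,330:455],(250,250))])
cv2.imwrite("pics/c2.png",o[:,:,::-1])
E
```

```text
time: 1.3
tool_pos: [0.5502, -0.2343, 0.3489]
tool_rot: [-0.002, 0.775, 0.632, -0.0]
contact_force: [-0.6, 0.7, -0.0]
gripper_width: 1.003
grasp_force: 0.0
time: 1.9
tool_pos: [0.5431, -0.2703, 0.2427]
tool_rot: [-0.001, 0.774, 0.633, -0.0]
contact_force: [0.2, -0.8, 1.3]
gripper_width: 1.002
grasp_force: 0.0
```

View pics/c2.png

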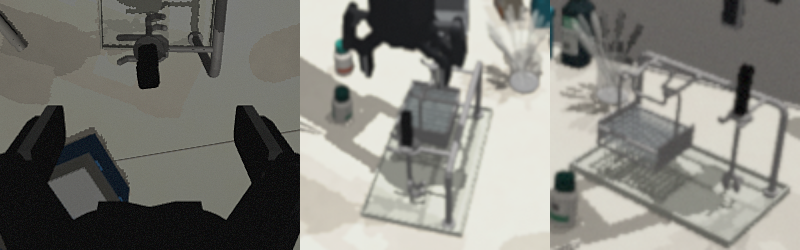

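```bash
python3 - <<'E'
from h import *
import pickle
f,g,h=pickle.load(open("f2.pkl","rb"))
s=manip.state();tp=s["tool_pos"]
print(tp,[proj(x,tp).round(0) for x in (f,g,h)])
for x in (f,): 
    print([proj(x,[[.543,-.272,z]]).round(1) for z in (.1365,.1725,.1985)])
    gray=cv2.cvtColor(x["img"],cv2.COLOR_RGB2GRAY); roi=gray[185:248,290:345]; m=(roi<45).astype(np.uint8)
    n,l,st,c=cv2.connectedComponentsWithStats(m); print(st,c)
print([proj(y,[[.543,-.272,z]]).round(1).tolist() for y in (g,h) for z in (.1365,.1985)])
for y,r in ((g,(285,325,240,280)),(h,(415,440,185,225))):
    roi=cv2.cvtColor(y["img"],cv2.COLOR_RGB2GRAY)[r[2]:r[3],r[0]:r[1]];n,l,st,c=cv2.connectedComponentsWithStats((roi<45).astype(np.uint8));print(r,st[1:],c[1:])
E
```

```text
[ 0.54426625 -0.27209325  0.24651232] [array([[323., 266.]]), array([[303., 235.]]), array([[431., 172.]])]
[array([[320.2, 199. ]]), array([[320.3, 214.1]]), array([[320.3, 228.2]])]
[[   0    0   55   63 2319]
 [   0    0   15    2   19]
 [  16    0   19    7   40]
 [   0    3    8    3   11]
 [  10    4    5    1    5]
 [  38    4    1    1    1]
 [  40    6    1    1    1]
 [  47    6    1    1    1]
 [   0    8   46   46 1042]
 [  42    8    2    5    7]
 [  47    9    2    3    3]
 [  44   14    1    1    1]
 [  46   16    2    1    2]
 [   3   21    5    3    8]
 [   9   21    3    1    3]
 [   1   23    1    2    2]] [[27.49072876 33.0465718 ]
 [ 6.31578947  0.21052632]
 [23.025       1.375     ]
 [ 3.36363636  4.27272727]
 [12.          4.        ]
 [38.          4.        ]
 [40.          6.        ]
 [47.          6.        ]
 [26.76679463 28.99328215]
 [42.71428571  9.57142857]
 [47.66666667 10.        ]
 [44.         14.        ]
 [46.5        16.        ]
 [ 4.875      21.75      ]
 [10.         21.        ]
 [ 1.         23.5       ]]
[[[304.7, 271.3]], [[303.4, 251.8]], [[424.2, 215.7]], [[427.7, 191.8]]]
(285, 325, 240, 280) [[ 15  11   7  22 133]] [[17.7518797  22.26315789]]
(415, 440, 185, 225) [[  7   7  10  26 149]] [[11.32885906 18.97986577]]
```

```bash
python3 -m pendant '[[1,[0,-0.022,0.2],0],[1,[0,-0.022,0.4],0],[1,[0,-0.022,0.6],0],[1,[0,-0.022,0.71],0],[1,[0,-0.022,0.71],0],[1,[0,-0.022,0.71],0]]' && python3 -m pendant '[[0,[0,0,0],0],[0,[0,0,0],0],[0,[0,0,0],0],[0,[0,0,0],0],[0,[0,0,0],0],[0,[0,0,0],0],[0,[0,0,0],0],[0,[0,0,0],0]]'
```

```text
time: 2.65
tool_pos: [0.541, -0.2719, 0.1598]
tool_rot: [0.001, 0.774, 0.633, 0.0]
contact_force: [0.8, 1.2, 0.2]
gripper_width: 1.0
grasp_force: 0.0
time: 3.45
tool_pos: [0.5404, -0.2716, 0.1585]
tool_rot: [0.0, 0.775, 0.633, 0.0]
contact_force: [0.1, -0.6, 1.9]
gripper_width: 0.165
grasp_force: 58.4
```

```bash
python3 -m pendant '[[0,[0,0,-0.06],0],[0,[0,0,-0.13],0],[0,[0,0,-0.13],0],[0,[0,-0.15,-0.13],0],[0,[0,-0.3,-0.13],0],[0,[0,-0.45,-0.13],0],[0,[0,-0.6,-0.13],0],[0,[0,-0.6,-0.13],0],[0,[0,-0.6,-0.13],0]]' && python3 -m pendant '[[0,[0,0,-0.15],0],[0,[0,0,-0.3],0],[0,[0,0,-0.45],0],[0,[0,0,-0.6],0],[0,[0,0,-0.68],0],[0,[0.25,0,-0.68],0],[0,[0.5,0,-0.68],0],[0,[0.75,0,-0.68],0],[0,[1,0,-0.68],0],[0,[1,0,-0.68],0]]';  python3 - <<'E'
from h import *
import pickle
f=grab("wrist");g=grab("side");h=grab("scene");pickle.dump((f,g,h),open("f3.pkl","wb"))
s=manip.state();print(s["tool_pos"],s["tool_rot"],s["contact_force"])
r=lambda a,k:cv2.resize(a,None,fx=k,fy=k,interpolation=cv2.INTER_CUBIC)
o=np.zeros((560,800,3),np.uint8)
o[:250,:400]=f["img"][150:400,120:520]
o[255:555,:390]=r(h["img"][150:250,330:460],3)
o[:480,400:]=r(g["img"][150:310,245:375],3)[:480,:390].repeat(1,1) if 0 else np.pad(r(g["img"][150:310,245:375],3),((0,0),(0,10),(0,0)))
cv2.imwrite("pics/c3.png",o[:,:,::-1])
E
```

```text
time: 4.35
tool_pos: [0.4699, -0.2572, 0.1739]
tool_rot: [0.0, 0.775, 0.632, 0.0]
contact_force: [-1.2, 0.5, -1.6]
gripper_width: 0.169
grasp_force: 58.9
time: 5.35
tool_pos: [0.4944, -0.1368, 0.255]
tool_rot: [-0.001, 0.773, 0.634, 0.0]
contact_force: [0.1, -1.3, -1.1]
gripper_width: 0.17
grasp_force: 58.9
[ 0.49381983 -0.13975889  0.25504838] [-7.08471466e-06  7.74381160e-01  6.32719326e-01 -2.69972740e-04] [-0.77629293 -0.50655604 -1.12137462]
```

View pics/c3.png

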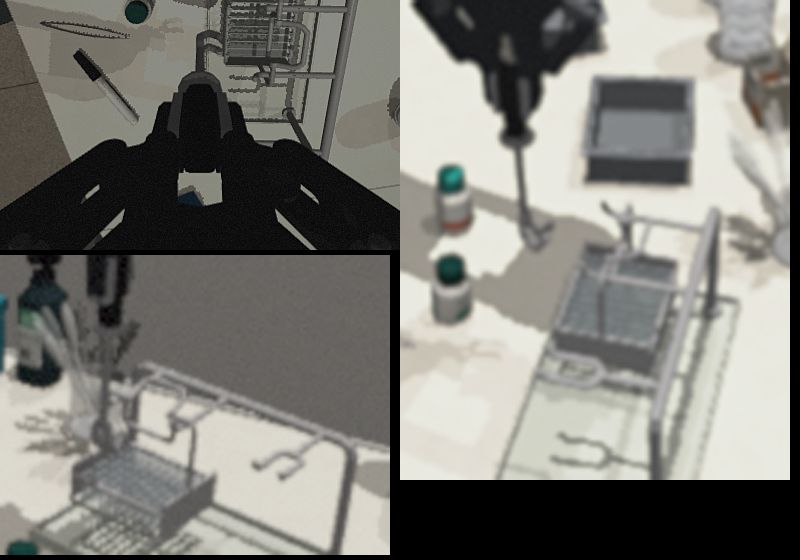

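```bash
python3 -m pendant '[[0,[0.02,0.1,0],0],[0,[0.02,0.2,0],0],[0,[0.02,0.3,0],0],[0,[0.02,0.4,0],0],[0,[0.02,0.5,0],0],[0,[0.02,0.6,0],0],[0,[0.02,0.685,0],0],[0,[0.02,0.685,0],0],[0,[0.02,0.685,0],0]]';  python3 - <<'E'
from h import *
import pickle
f=grab("wrist");g=grab("side");h=grab("scene");pickle.dump((f,g,h),open("f4.pkl","wb"))
s=manip.state();print(s["tool_pos"],s["contact_force"],s["ft_torque"])
r=lambda a,k:cv2.resize(a,None,fx=k,fy=k,interpolation=cv2.INTER_CUBIC)
o=np.zeros((560,800,3),np.uint8)
o[:240,:400]=cv2.convertScaleAbs(r(f["img"][120:240,220:420],2),alpha=1.8)
o[250:550,:390]=r(h["img"][160:235,360:457],4)[:300,:390].copy() if 0 else np.pad(r(h["img"][160:235,360:457],4),((0,0),(0,2),(0,0)))
o[:480,400:]=r(g["img"][200:296,285:365],5)
cv2.imwrite("pics/c4.png",o[:,:,::-1])
E
```

```text
time: 6.4
tool_pos: [0.5747, -0.1535, 0.2551]
tool_rot: [-0.0, 0.774, 0.633, -0.0]
contact_force: [0.5, 0.2, -1.0]
gripper_width: 0.163
grasp_force: 58.9
[ 0.574332   -0.15344891  0.25535998] [ 0.32112217  0.31040083 -1.37997671] [-0.00890352  0.01680921 -0.00643051]
```

View pics/c4.png

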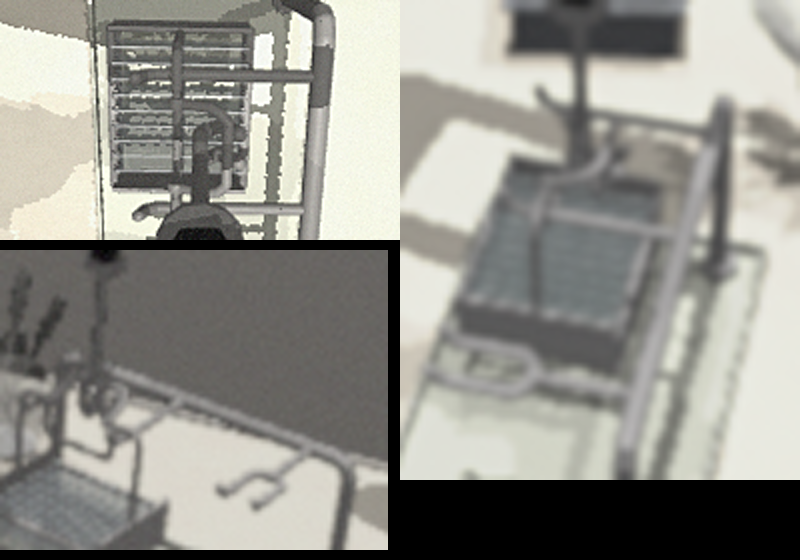

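```bash
python3 -m pendant '[[0,[0,0.027,0],0],[0,[0,0.027,-0.05],0],[0,[0,0.027,-0.1],0],[0,[0,0.027,-0.14],0],[0,[0,0.01,-0.17],0],[0,[0,-0.03,-0.2],0],[0,[0,-0.08,-0.215],0],[0,[0,-0.12,-0.23],0],[0,[0,-0.14,-0.23],0],[0,[0,-0.14,-0.23],0]]';  python3 - <<'E'
from h import *
f=grab("wrist");g=grab("side");h=grab("scene")
s=manip.state();print(s["tool_pos"],s["contact_force"],s["ft_torque"])
r=lambda a,k:cv2.resize(a,None,fx=k,fy=k,interpolation=cv2.INTER_CUBIC)
o=np.zeros((560,800,3),np.uint8)
o[:240,:400]=cv2.convertScaleAbs(r(f["img"][120:240,220:420],2),alpha=1.8)
o[250:550,:388]=r(h["img"][160:235,360:457],4)
o[:480,400:]=r(g["img"][200:296,285:365],5)
cv2.imwrite("pics/c5.png",o[:,:,::-1])
E
```

```text
time: 7.55
tool_pos: [0.5578, -0.1502, 0.2831]
tool_rot: [0.0, 0.775, 0.633, 0.0]
contact_force: [0.3, 0.3, -1.5]
gripper_width: 0.169
grasp_force: 59.0
[ 0.55809747 -0.15020254  0.28274679] [-0.79666411  0.61563895 -1.03969018] [-0.01827213 -0.02260396 -0.03545134]
```

View pics/c5.png

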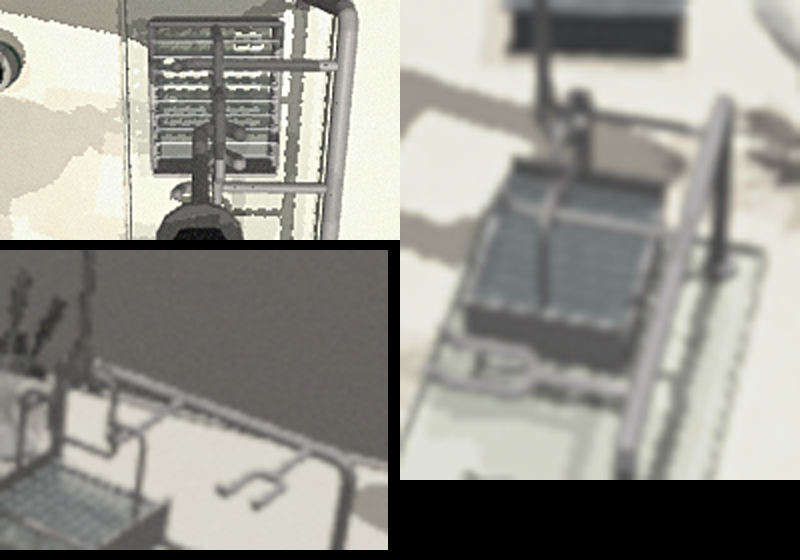

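```bash
python3 -m pendant '[[0,[0,0,-0.02],0],[0,[0,0,-0.04],0],[0,[0,0,-0.06],0],[0,[0,0,-0.08],0],[0,[0,0,-0.1],0],[0,[0,0,-0.12],0],[0,[0,0,-0.14],0],[0,[0,0,-0.16],0],[0,[0,0,-0.18],0],[0,[0,0,-0.2],0]]'; python3 -m pendant '[[0,[0,0,-0.03],0],[0,[0,0,-0.06],0],[0,[0,0,-0.07],0],[0,[0,0,-0.07],0],[0,[0,0,-0.07],0],[0,[0,0,-0.07],0]]'
```

```text
time: 8.7
tool_pos: [0.5582, -0.1502, 0.3071]
tool_rot: [0.0, 0.774, 0.633, 0.0]
contact_force: [0.2, 0.3, -4.3]
gripper_width: 0.168
grasp_force: 58.5
time: 9.3
tool_pos: [0.5581, -0.1502, 0.315]
tool_rot: [-0.0, 0.774, 0.633, -0.0]
contact_force: [-0.2, -0.3, -5.0]
gripper_width: 0.165
grasp_force: 58.6
```

```bash
python3 -m pendant '[[0,[0,-0.015,0],0],[0,[0,-0.05,0],0],[0,[0,-0.1,0],0],[0,[0,-0.15,0],0],[0,[0,-0.2,0],0],[0,[0,-0.25,0],0],[0,[0,-0.3,0],0],[0,[0,-0.335,0],0],[0,[0,-0.35,0],0],[0,[0,-0.35,0],0]]'; python3 -m pendant '[[0,[0,-0.015,0],0],[0,[0,-0.05,0],0],[0,[0,-0.1,0],0],[0,[0,-0.15,0],0],[0,[0,-0.2,0],0],[0,[0,-0.24,0],0],[0,[0,-0.27,0],0],[0,[0,-0.275,-0.03],0],[0,[0,-0.275,-0.08],0],[0,[0,-0.275,-0.15],0]]'; python3 -m pendant '[[0,[0,0,-0.05],0],[0,[0,0,-0.08],0],[0,[0,0,-0.1],0],[0,[0,0,-0.1],0],[0,[0,0,-0.1],0],[0,[0,0,-0.1],0]]'; python3 - <<'E'
from h import *
import pickle
f=grab("wrist");g=grab("side");h=grab("scene");pickle.dump((f,g,h),open("f6.pkl","wb"))
s=manip.state();print(s["tool_pos"],s["contact_force"],s["ft_torque"])
o=np.zeros((600,800,3),np.uint8)
r=lambda a,k:cv2.resize(a,None,fx=k,fy=k,interpolation=cv2.INTER_CUBIC)
o[:300,:600]=cv2.convertScaleAbs(r(f["img"][0:250,100:600],1.2),alpha=1.6)
o[300:600,:400]=r(g["img"][130:280,200:400],2)
o[300:600,400:]=r(h["img"][150:300,250:450],2)
cv2.imwrite("pics/c6.png",o[:,:,::-1])
E
```

```text
time: 10.3
tool_pos: [0.5169, -0.1418, 0.3154]
tool_rot: [0.0, 0.775, 0.633, 0.0]
contact_force: [0.3, 0.5, -4.0]
gripper_width: 0.17
grasp_force: 58.5
time: 11.3
tool_pos: [0.4847, -0.1352, 0.3337]
tool_rot: [-0.0, 0.774, 0.633, -0.0]
contact_force: [-0.2, -0.7, -3.8]
gripper_width: 0.165
grasp_force: 58.5
time: 11.9
tool_pos: [0.4846, -0.1352, 0.3448]
tool_rot: [-0.0, 0.774, 0.633, -0.0]
contact_force: [-0.4, -0.5, -4.9]
gripper_width: 0.168
grasp_force: 58.5
[ 0.48458734 -0.13518191  0.34496293] [ 0.04286386 -0.56622277 -4.27528055] [-0.01238265  0.0123654  -0.01818221]
```

View pics/c6.png

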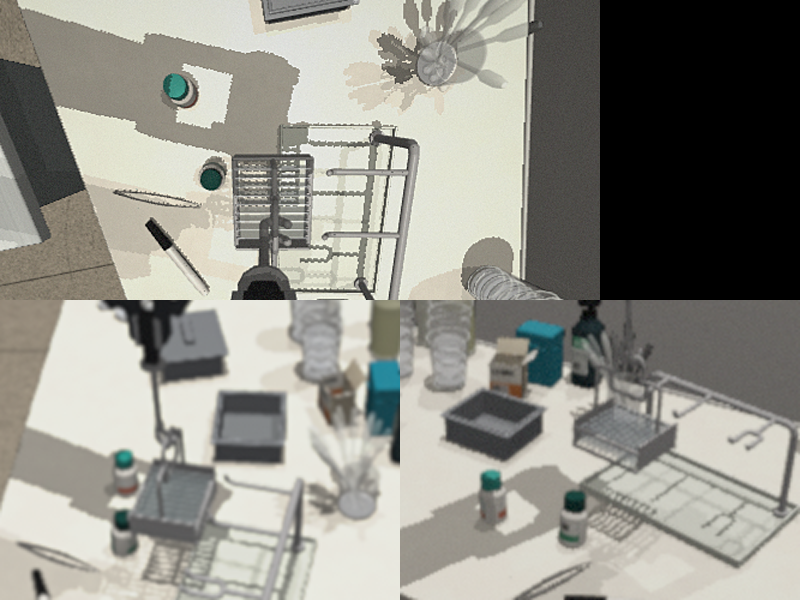

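```bash
python3 -m pendant '[[0,[0.03,0,0],0],[0,[0.12,0,0],0],[0,[0.25,0,0],0],[0,[0.4,0,0],0],[0,[0.55,0,0],0],[0,[0.7,0,0],0],[0,[0.82,0,0],0],[0,[0.92,0,0],0],[0,[0.98,0,0],0],[0,[1,0,0],0]]'; python3 -m pendant '[[0,[0,0.02,0],-0.005],[0,[0,0.08,0],-0.012],[0,[0,0.16,0],-0.02],[0,[0,0.25,0],-0.03],[0,[0,0.34,0],-0.04],[0,[0,0.42,0],-0.048],[0,[0,0.47,0],-0.052],[0,[0,0.475,0],-0.054],[0,[0,0.475,0],-0.054],[0,[0,0.475,0],-0.054]]'; python3 -m pendant '[[0,[0,0,0],0],[0,[0,0,0],0],[0,[0,0,0],0],[0,[0,0,0],0],[0,[0,0,0],0],[0,[0,0,0],0],[0,[0,0,0],0]]'
cat > edge.py <<'E'
from h import *
# refine a predicted world rectangle edge: sample normals, take strongest signed gradient, robust line fit in world plane z
def edge(f,gray,a,b,z,search=.006,sign=0,n=40,m=.12,lo=None):
    a=np.array(a);b=np.array(b);d=(b-a)/np.linalg.norm(b-a);nn=np.array([d[1],-d[0]]) # outward for CCW
    offs=np.arange(-search,search,.00025);pts=[];g=[]
    ts=np.linspace(m,1-m,n)
    P=np.array([[*(a+(b-a)*t+nn*o),z] for t in ts for o in offs])
    uv=proj(f,P).astype(np.float32)
    I=cv2.remap(gray,uv[:,0].reshape(n,-1),uv[:,1].reshape(n,-1),cv2.INTER_LINEAR).astype(float)
    I=cv2.GaussianBlur(I,(0,0),3,sigmaY=1);G=np.gradient(I,axis=1)
    if sign: G=G*sign
    else: G=abs(G)
    k=G.argmax(1);o=offs[k];w=G.max(1)
    # robust line o = c + s*(t-.5)
    keep=np.ones(n,bool)
    for _ in range(8):
        p=np.polyfit(ts[keep]-.5,o[keep],1);r=abs(o-np.polyval(p,ts-.5));keep=r<max(.0006,1.5*np.median(r))
    return p[1],p[0]/np.linalg.norm(b-a),keep.mean(),w[keep].mean(),I.mean(0)
def rect(c,yaw,hx,hy):
    Rm=np.array([[np.cos(yaw),-np.sin(yaw)],[np.sin(yaw),np.cos(yaw)]])
    return [np.array(c)+Rm@np.array(q) for q in [(-hx,-hy),(hx,-hy),(hx,hy),(-hx,hy)]]
E
python3 - <<'E'
from edge import *
import pickle
f=grab("wrist","w7.png");pickle.dump((f,grab("side"),grab("scene")),open("f7.pkl","wb"))
s=manip.state();print(s["tool_pos"],quat(s["tool_rot"]).as_matrix().round(3).tolist())
gray=cv2.cvtColor(f["img"],cv2.COLOR_RGB2GRAY)
for nm,hx,hy in [("outer",.0515,.0585),("inner",.0425,.0495)]:
    C=rect((.577,.101),-.03,hx,hy)
    for i in range(4):
        e=edge(f,gray,C[i],C[(i+1)%4],.044,search=.010)
        print(nm,i,"off %.2fmm ang %.4f keep %.2f w %.2f"%(e[0]*1e3,e[1],e[2],e[3]),e[4][::8].round(0).astype(int).tolist())
E
```

```text
time: 13.05
tool_pos: [0.5088, -0.0169, 0.3453]
tool_rot: [-0.0, 0.774, 0.633, -0.0]
contact_force: [-0.6, -0.1, -3.7]
gripper_width: 0.164
grasp_force: 58.5
time: 14.05
tool_pos: [0.5643, -0.029, 0.3454]
tool_rot: [-0.0, 0.718, 0.696, -0.0]
contact_force: [-0.7, -0.2, -3.7]
gripper_width: 0.171
grasp_force: 58.6
time: 14.75
tool_pos: [0.5645, -0.029, 0.3453]
tool_rot: [-0.0, 0.718, 0.696, -0.0]
contact_force: [0.0, -0.3, -5.2]
gripper_width: 0.167
grasp_force: 58.6
[ 0.56452083 -0.02906408  0.34528964] [[0.031, 1.0, -0.0], [1.0, -0.031, -0.0], [-0.0, -0.0, -1.0]]
outer 0 off 1.02mm ang -0.0276 keep 0.55 w 3.32 [49, 56, 52, 59, 61, 59, 79, 88, 96, 100]
outer 1 off -1.19mm ang 0.0072 keep 1.00 w 6.26 [68, 82, 84, 96, 111, 151, 155, 154, 154, 154]
outer 2 off -0.75mm ang -0.0000 keep 1.00 w 7.62 [52, 87, 83, 93, 94, 141, 152, 150, 150, 150]
outer 3 off -7.87mm ang 0.0070 keep 0.60 w 6.51 [34, 52, 77, 75, 85, 90, 123, 131, 132, 131]
inner 0 off 4.48mm ang 0.0004 keep 0.72 w 1.30 [56, 56, 56, 56, 55, 52, 54, 51, 58, 55]
inner 1 off 7.79mm ang 0.0079 keep 0.70 w 6.48 [60, 65, 60, 33, 38, 73, 79, 91, 99, 134]
inner 2 off 4.40mm ang 0.1741 keep 0.62 w 7.47 [77, 52, 34, 35, 35, 66, 87, 88, 92, 114]
inner 3 off -0.41mm ang -0.0533 keep 0.70 w 5.98 [67, 72, 81, 85, 62, 37, 70, 70, 80, 84]
```

```bash
python3 - <<'E'
from edge import *
import pickle
for k,(f,nm) in enumerate(zip(pickle.load(open("f7.pkl","rb")),["wrist","side","scene"])):
  gray=cv2.cvtColor(f["img"],cv2.COLOR_RGB2GRAY)
  for rn,hx,hy in [("outer",.0515,.0585),("inner",.0425,.0495)]:
    C=rect((.577,.101),-.035,hx,hy)
    for i in range(4):
        e=edge(f,gray,C[i],C[(i+1)%4],.044,search=.0045,sign=1)
        print(nm,rn,i,"off %.2fmm ang %.4f keep %.2f w %.2f"%(e[0]*1e3,e[1],e[2],e[3]),e[4][::4].round(0).astype(int).tolist() if k==0 else "")
# rack body top rim at z
f=pickle.load(open("f7.pkl","rb"))[0];gray=cv2.cvtColor(f["img"],cv2.COLOR_RGB2GRAY)
s=manip.state();t=s["tool_pos"];c=np.array(t[:2])+.009*np.array([1,-.031]);print("rack pred",c)
C=rect(c,-.031,.041,.048)
for i in range(4):
    e=edge(f,gray,C[i],C[(i+1)%4],t[2]-.136+.0105-.1185+.037,search=.008,sign=0)
    print("rack",i,"off %.2fmm ang %.4f keep %.2f w %.2f"%(e[0]*1e3,e[1],e[2],e[3]),e[4][::4].round(0).astype(int).tolist())
E
```

```text
wrist outer 0 off 1.58mm ang -0.0123 keep 0.78 w 2.98 [61, 61, 61, 59, 58, 63, 74, 83, 87]
wrist outer 1 off -1.18mm ang 0.0028 keep 1.00 w 6.26 [97, 97, 103, 121, 144, 155, 155, 154, 154]
wrist outer 2 off -0.72mm ang -0.0025 keep 1.00 w 7.63 [94, 93, 92, 101, 129, 149, 152, 151, 151]
wrist outer 3 off 1.02mm ang 0.0018 keep 0.95 w 5.26 [74, 79, 85, 86, 86, 97, 116, 128, 131]
wrist inner 0 off 0.33mm ang -0.0024 keep 1.00 w 0.82 [56, 57, 56, 54, 51, 54, 55, 52, 49]
wrist inner 1 off -0.88mm ang 0.0033 keep 0.88 w 5.47 [29, 30, 33, 45, 65, 79, 80, 79, 86]
wrist inner 2 off -0.08mm ang 0.0070 keep 1.00 w 7.03 [36, 35, 34, 37, 53, 79, 90, 84, 82]
wrist inner 3 off 1.21mm ang -0.0007 keep 1.00 w 5.18 [87, 84, 71, 51, 38, 42, 62, 74, 72]
side outer 0 off -1.75mm ang -0.0939 keep 0.75 w 0.05 
side outer 1 off -2.06mm ang -0.0222 keep 1.00 w 4.03 
side outer 2 off -2.83mm ang -0.0090 keep 0.82 w 2.17 
side outer 3 off -1.04mm ang -0.0733 keep 0.53 w 3.32 
side inner 0 off -0.68mm ang 0.0608 keep 0.70 w 0.11 
side inner 1 off 1.54mm ang -0.1123 keep 0.65 w 1.71 
side inner 2 off 2.37mm ang 
[... 341 characters left out ...]
p 0.72 w 0.60 
scene inner 1 off -2.79mm ang -0.0056 keep 0.88 w 1.36 
scene inner 2 off 0.87mm ang 0.0341 keep 0.70 w 2.46 
scene inner 3 off 0.62mm ang -0.0101 keep 0.57 w 1.06 
rack pred [ 0.57352083 -0.02934308]
rack 0 off -2.43mm ang -0.0220 keep 0.75 w 6.72 [62, 61, 58, 55, 55, 65, 82, 96, 103, 109, 113, 115, 117, 119, 120, 120]
rack 1 off -2.69mm ang -0.0120 keep 0.72 w 5.28 [89, 95, 106, 110, 111, 120, 135, 140, 139, 138, 135, 132, 129, 127, 127, 127]
rack 2 off 2.59mm ang 0.0049 keep 0.72 w 6.13 [94, 87, 82, 83, 80, 76, 73, 64, 51, 52, 67, 89, 103, 106, 106, 105]
rack 3 off 0.56mm ang -0.0061 keep 0.72 w 7.27 [115, 112, 99, 85, 86, 93, 96, 93, 101, 123, 139, 144, 145, 147, 148, 150]
```

```bash
python3 -m pendant '[[0,[0.03,0,0],0],[0,[0.12,0,0],0],[0,[0.25,0,0],0],[0,[0.4,0,0],0],[0,[0.55,0,0],0.004],[0,[0.7,0,0],0.004],[0,[0.82,0,0],0.004],[0,[0.92,0,0],0.004],[0,[0.98,0,0],0.004],[0,[1,0,0],0.004]]'; python3 -m pendant '[[0,[0.03,0,0],0],[0,[0.06,0,0.03],0],[0,[0.085,0,0.1],0],[0,[0.085,0,0.18],0],[0,[0.085,0,0.26],0],[0,[0.085,0,0.33],0],[0,[0.085,0,0.37],0],[0,[0.085,0,0.4],0],[0,[0.085,0,0.4],0],[0,[0.085,0,0.4],0]]'; python3 -m pendant '[[0,[0,0,0],0],[0,[0,0,0],0],[0,[0,0,0],0],[0,[0,0,0],0],[0,[0,0,0],0],[0,[0,0,0],0],[0,[0,0,0],0]]'
python3 - <<'E'
from edge import *
import pickle
f=grab("wrist","w8.png");pickle.dump((f,grab("side","s8.png"),grab("scene","sc8.png")),open("f8.pkl","wb"))
gray=cv2.cvtColor(f["img"],cv2.COLOR_RGB2GRAY)
def rep(n,C,z,s,sg):
  for i in range(4):
    e=edge(f,gray,C[i],C[(i+1)%4],z,search=s,sign=sg)
    print(n,i,"off %.2fmm ang %.4f keep %.2f w %.2f"%(e[0]*1e3,e[1],e[2],e[3]),e[4][::4].round(0).astype(int).tolist())
rep("outer",rect((.5759,.1003),-.037,.0515,.0585),.044,.005,1)
s=manip.state();t=s["tool_pos"];a=quat(s["tool_rot"]).as_matrix()[:2,1];yaw=np.arctan2(a[1],a[0]);c=np.array(t[:2])+.009*a;print("rack pred",c,yaw,t)
zb=t[2]-.136+.0105-.1185;print("zb",zb)
rep("rack",rect(c-.0016*a,yaw,.041,.048),zb+.030,.007,0)
E
```

```text
time: 15.9
tool_pos: [0.5683, 0.0918, 0.3453]
tool_rot: [-0.0, 0.722, 0.692, 0.0]
contact_force: [-0.6, 0.8, -4.3]
gripper_width: 0.168
grasp_force: 58.6
time: 16.9
tool_pos: [0.5689, 0.1011, 0.2977]
tool_rot: [0.0, 0.722, 0.691, 0.0]
contact_force: [0.2, -0.5, -4.8]
gripper_width: 0.167
grasp_force: 58.6
time: 17.6
tool_pos: [0.5687, 0.1011, 0.2973]
tool_rot: [-0.0, 0.722, 0.691, -0.0]
contact_force: [-0.6, -0.1, -4.3]
gripper_width: 0.164
grasp_force: 58.6
outer 0 off 3.67mm ang -0.0035 keep 0.75 w 5.00 [55, 57, 60, 62, 61, 58, 54, 53, 60, 75]
outer 1 off -0.06mm ang 0.0035 keep 1.00 w 6.57 [92, 90, 90, 95, 107, 131, 152, 158, 157, 157]
outer 2 off 1.16mm ang -0.0012 keep 1.00 w 4.75 [54, 54, 56, 57, 58, 62, 77, 94, 101, 102]
outer 3 off -0.43mm ang 0.0052 keep 1.00 w 6.78 [71, 71, 71, 73, 87, 113, 130, 134, 133, 133]
rack pred [0.57769988 0.10070539] -0.04398125687364002 [0.56870858 0.10110109 0.29729205]
zb 0.05329205468737086
rack 0 off 0.59mm ang -0.0064 keep 0.72 w 6.83 [58, 60, 62, 61, 57, 54, 56, 69, 88, 101, 110, 120, 126, 127]
rack 1 off 4.38mm ang -0.0031 keep 1.00 w 6.57 [60, 64, 69, 78, 89, 101, 106, 102, 95, 94, 101, 119, 144, 157]
rack 2 off -2.06mm ang 0.0416 keep 0.68 w 3.50 [43, 44, 51, 63, 72, 67, 55, 48, 48, 48, 48, 48, 49, 51]
rack 3 off 5.63mm ang -0.0028 keep 0.93 w 6.54 [85, 89, 95, 92, 79, 69, 69, 69, 68, 72, 75, 75, 85, 109]
```

```bash
python3 -m pendant '[[0,[0.004,0,0.02],0],[0,[0.004,0,0.04],0],[0,[0.004,0,0.06],0],[0,[0.004,0,0.08],0],[0,[0.004,0,0.1],0],[0,[0.004,0,0.1],0],[0,[0.004,0,0.1],0]]'; python3 - <<'E'
from h import *
import time
F=[]
for i in range(6):
    manip.grab_frame("wrist"); s=manip.state();F.append(np.r_[s["contact_force"],s["ft_torque"]])
print(np.mean(F,0).round(3),s["tool_pos"])
E
```

```text
time: 18.45
tool_pos: [0.5687, 0.1015, 0.2852]
tool_rot: [-0.0, 0.722, 0.691, -0.0]
contact_force: [0.4, 0.2, -4.4]
gripper_width: 0.167
grasp_force: 58.6
[ 2.170e-01 -2.020e-01 -4.333e+00  2.400e-02  3.500e-02  3.000e-03] [0.56881406 0.10156458 0.28546304]
```

```bash
cat > ff.py <<'E'
from h import *
F=[]
for i in range(6):
    manip.grab_frame("wrist"); s=manip.state();F.append(np.r_[s["contact_force"],s["ft_torque"]])
print(np.mean(F,0).round(3),s["tool_pos"])
E
python3 -m pendant '[[0,[0,0,0.015],0],[0,[0,0,0.03],0],[0,[0,0,0.045],0],[0,[0,0,0.06],0],[0,[0,0,0.06],0],[0,[0,0,0.06],0]]'; python3 ff.py
```

```text
time: 19.35
tool_pos: [0.5687, 0.1016, 0.2779]
tool_rot: [-0.0, 0.723, 0.691, -0.0]
contact_force: [0.1, 0.6, -3.6]
gripper_width: 0.166
grasp_force: 58.6
[ 0.078  0.048 -4.249  0.011  0.016  0.015] [0.56880018 0.10155526 0.27823201]
```

```bash
python3 -m pendant '[[0,[0,0,0.015],0],[0,[0,0,0.03],0],[0,[0,0,0.045],0],[0,[0,0,0.06],0],[0,[0,0,0.075],0],[0,[0,0,0.09],0],[0,[0,0,0.09],0],[0,[0,0,0.09],0]]'; python3 ff.py
```

```text
time: 20.45
tool_pos: [0.5687, 0.1016, 0.2672]
tool_rot: [-0.0, 0.722, 0.691, -0.0]
contact_force: [0.1, 0.9, -4.3]
gripper_width: 0.167
grasp_force: 58.6
[ 0.342 -0.031 -4.289  0.01   0.045 -0.008] [0.5687985  0.10156679 0.26743968]
```

```bash
python3 -m pendant '[[0,[0,0,0.015],0],[0,[0,0,0.03],0],[0,[0,0,0.045],0],[0,[0,0,0.06],0],[0,[0,0,0.075],0],[0,[0,0,0.09],0],[0,[0,0,0.1],0],[0,[0,0,0.11],0],[0,[0,0,0.11],0],[0,[0,0,0.11],0]]'; python3 ff.py; python3 -m pendant '[[0,[0,0,0.01],0],[0,[0,0,0.02],0],[0,[0,0,0.03],0],[0,[0,0,0.04],0],[0,[0,0,0.05],0],[0,[0,0,0.06],0],[0,[0,0,0.07],0],[0,[0,0,0.07],0],[0,[0,0,0.07],0]]'; python3 ff.py
```

```text
time: 21.75
tool_pos: [0.5688, 0.1016, 0.2541]
tool_rot: [0.0, 0.722, 0.691, 0.0]
contact_force: [0.0, 0.8, -4.6]
gripper_width: 0.168
grasp_force: 58.6
[ 0.111 -0.081 -3.893  0.017 -0.004 -0.019] [0.56878837 0.10158369 0.25418357]
time: 22.95
tool_pos: [0.5689, 0.1016, 0.2461]
tool_rot: [0.0, 0.722, 0.691, 0.0]
contact_force: [0.8, -0.0, -1.3]
gripper_width: 0.166
grasp_force: 59.0
[ 0.326  0.014 -1.269 -0.013 -0.003  0.026] [0.56876212 0.10156042 0.24574301]
```

```bash
python3 -m pendant '[[0,[0,0,0.02],0],[0,[0,0,0.045],0],[0,[0,0,0.07],0],[0,[0,0,0.095],0],[0,[0,0,0.12],0],[0,[0,0,0.145],0],[0,[0,0,0.17],0],[0,[0,0,0.19],0],[0,[0,0,0.21],0],[0,[0,0,0.21],0]]'; python3 ff.py
```

```text
time: 24.25
tool_pos: [0.5685, 0.1015, 0.22]
tool_rot: [-0.0, 0.722, 0.691, -0.0]
contact_force: [0.4, 0.1, -1.4]
gripper_width: 0.166
grasp_force: 59.0
[-0.024  0.01  -0.883  0.018  0.006  0.017] [0.56886104 0.10160104 0.22075283]
```

```bash
python3 -m pendant '[[0,[0,-0.04,0],0],[0,[0,-0.08,0],0],[0,[0,-0.12,0],0],[0,[0,-0.16,0],0],[0,[0,-0.2,0],0],[0,[0,-0.2,0],0]]'; python3 ff.py;  python3 -m pendant '[[0,[0,-0.04,0],0],[0,[0,-0.08,0],0],[0,[0,-0.12,0],0],[0,[0,-0.16,0],0],[0,[0,-0.2,0],0],[0,[0,-0.2,0],0]]'; python3 ff.py
```

```text
time: 25.15
tool_pos: [0.5442, 0.1027, 0.2205]
tool_rot: [-0.0, 0.722, 0.691, -0.0]
contact_force: [0.6, -0.3, -1.4]
gripper_width: 0.165
grasp_force: 59.0
[ 0.311 -0.136 -1.208  0.008  0.005  0.005] [0.54490678 0.10259972 0.22051556]
time: 26.05
tool_pos: [0.5202, 0.1038, 0.2206]
tool_rot: [0.0, 0.722, 0.691, 0.0]
contact_force: [-0.1, 0.8, -1.7]
gripper_width: 0.166
grasp_force: 59.0
[-0.187 -0.227 -1.251 -0.003  0.014  0.014] [0.52094552 0.10364998 0.22052256]
```

```bash
python3 -m pendant '[[0,[0,-0.1,0],0],[0,[0,-0.2,0],0],[0,[0,-0.3,0],0],[0,[0,-0.3,0],0],[0,[0,-0.3,-0.1],0],[0,[0,-0.3,-0.25],0],[0,[0,-0.3,-0.4],0],[0,[0,-0.3,-0.4],0]]'; python3 -m pendant '[[0,[-0.2,0,0],0],[0,[-0.45,0,0],0],[0,[-0.7,0,0],0],[0,[-1,0,0],0],[0,[-1,0,0],0]]'; python3 -m pendant '[[0,[-0.25,0,0],0.02],[0,[-0.5,0,0],0.03],[0,[-0.75,0,0],0.04],[0,[-1,0,0],0.05],[0,[-1,0,0],0.05],[0,[-1,0,0],0.05],[0,[-1,0,0],0.05]]'; python3 - <<'E'
from edge import *
s=manip.state();t=np.array(s["tool_pos"]);M=quat(s["tool_rot"]).as_matrix();print(t,M.round(4).tolist())
print("to fork front (units):",(M.T@(np.array([.4699,-.2572,.174])-t)/.12).round(3))
E
```

```text
time: 27.15
tool_pos: [0.4868, 0.1054, 0.2728]
tool_rot: [0.002, 0.722, 0.691, 0.003]
contact_force: [0.9, -0.2, -0.4]
gripper_width: 0.168
grasp_force: 59.1
time: 27.65
tool_pos: [0.4794, -0.0177, 0.268]
tool_rot: [0.0, 0.724, 0.69, -0.001]
contact_force: [-0.2, 0.2, -0.6]
gripper_width: 0.171
grasp_force: 59.0
time: 28.35
tool_pos: [0.4744, -0.1335, 0.2682]
tool_rot: [-0.0, 0.774, 0.633, 0.0]
contact_force: [0.6, 0.1, -1.4]
gripper_width: 0.167
grasp_force: 59.0
[ 0.47438152 -0.13353288  0.26821661] [[0.1985, 0.9801, -0.0003], [0.9801, -0.1985, 0.0007], [0.0006, -0.0004, -1.0]]
to fork front (units): [-1.018  0.168  0.784]
```

```bash
python3 -m pendant '[[0,[-0.2,0,0],0],[0,[-0.45,0,0],0],[0,[-0.7,0,0],0],[0,[-0.95,0,0],0],[0,[-1.0,0,0],0],[0,[-1.0,0.08,0],0],[0,[-1.0,0.168,0.2],0],[0,[-1.0,0.168,0.4],0],[0,[-1.0,0.168,0.6],0],[0,[-1.0,0.168,0.78],0]]'; python3 -m pendant '[[0,[-0.018,0,0],0],[0,[-0.018,0,0],0],[0,[-0.018,0,0],0],[0,[-0.018,0,0],0]]'; python3 - <<'E'
from h import *
s=manip.state();t=np.array(s["tool_pos"]);M=quat(s["tool_rot"]).as_matrix();print(t,s["contact_force"])
print("to fork seat (units):",(M.T@(np.array([.5404,-.2716,.174])-t)/.12).round(3))
E
```

```text
time: 29.35
tool_pos: [0.4711, -0.2541, 0.1737]
tool_rot: [-0.0, 0.774, 0.634, 0.0]
contact_force: [0.5, 0.6, -0.9]
gripper_width: 0.168
grasp_force: 59.0
time: 29.75
tool_pos: [0.4707, -0.2585, 0.1768]
tool_rot: [0.001, 0.774, 0.633, 0.0]
contact_force: [0.4, 0.9, -1.4]
gripper_width: 0.168
grasp_force: 59.0
[ 0.4706857  -0.25853738  0.17683956] [ 0.43896468  0.86476207 -1.40746238]
to fork seat (units): [0.009 0.591 0.025]
```

```bash
python3 -m pendant '[[0,[0.009,0.1,0],0],[0,[0.009,0.2,0],0],[0,[0.009,0.3,0],0],[0,[0.009,0.4,0],0],[0,[0.009,0.5,0],0],[0,[0.009,0.59,0],0],[0,[0.009,0.59,0],0],[0,[0.009,0.59,0],0]]'; python3 ff.py; python3 -m pendant '[[0,[0,0,0.03],0],[0,[0,0,0.06],0],[0,[0,0,0.09],0],[0,[0,0,0.12],0],[0,[0,0,0.14],0],[0,[0,0,0.14],0],[0,[0,0,0.14],0]]'; python3 ff.py
```

```text
time: 30.55
tool_pos: [0.5393, -0.2713, 0.1746]
tool_rot: [-0.0, 0.774, 0.633, -0.0]
contact_force: [-0.1, 0.2, -1.2]
gripper_width: 0.172
grasp_force: 59.0
[-1.670e-01  4.700e-02 -1.068e+00  1.000e-03  1.400e-02  1.100e-02] [ 0.53893905 -0.27126721  0.17499908]
time: 31.55
tool_pos: [0.5393, -0.2713, 0.1584]
tool_rot: [0.0, 0.774, 0.633, -0.0]
contact_force: [-1.5, 0.7, 1.4]
gripper_width: 0.164
grasp_force: 59.2
[-1.754  1.157  2.201  0.178  0.332 -0.013] [ 0.53927965 -0.27129001  0.15842153]
```

```bash
python3 -m pendant '[[0,[0,0,-0.008],0],[0.25,[0,0,-0.008],0],[0.4,[0,0,-0.008],0],[0.6,[0,0,-0.008],0],[0.8,[0,0,-0.008],0],[1,[0,0,-0.008],0],[1,[0,0,-0.008],0],[1,[0,0,-0.008],0],[1,[0,0,-0.008],0]]'; python3 -m pendant '[[1,[0,0,-0.1],0],[1,[0,0,-0.3],0],[1,[0,0,-0.5],0],[1,[0,0,-0.8],0],[1,[0,0,-1],0],[1,[0,0,-1],0],[1,[0,0,-1],0]]'; python3 -m pendant '[[1,[0,0,-0.3],0],[1,[0,0,-0.6],0],[1,[0,0,-0.6],0],[1,[0,0,-0.6],0],[1,[0,0,-0.6],0]]'
python3 - <<'E'
from edge import *
import pickle
g=grab("side","s9.png");h=grab("scene","sc9.png");f=grab("wrist","w9.png");print(manip.state()["contact_force"])
f2,g2,h2=pickle.load(open("f2.pkl","rb"))
for y,r in ((g2,(285,325,240,280)),(g,(285,325,240,280)),(h2,(415,440,185,225)),(h,(415,440,185,225))):
    roi=cv2.cvtColor(y["img"],cv2.COLOR_RGB2GRAY)[r[2]:r[3],r[0]:r[1]];n,l,st,c=cv2.connectedComponentsWithStats((roi<45).astype(np.uint8));k=st[1:,4].argmax()+1;print(st[k],c[k].round(2))
for a,b,n,p in ((g2,g,"side",[(.544,-.272,.02),(.541,-.272,.17)]),(h2,h,"scene",[(.544,-.272,.02),(.541,-.272,.17)])):
    uv=proj(b,p);u0,v0=(uv.min(0)-12).astype(int);u1,v1=(uv.max(0)+12).astype(int)
    d=cv2.absdiff(a["img"],b["img"])[v0:v1,u0:u1].max(2);print(n,"hook-region diff mean",d.mean().round(1),"frac>40",(d>40).mean().round(3))
E
```

```text
time: 32.75
tool_pos: [0.5392, -0.2713, 0.1591]
tool_rot: [0.0, 0.775, 0.633, 0.0]
contact_force: [0.1, -0.6, -0.5]
gripper_width: 1.002
grasp_force: 0.0
time: 33.45
tool_pos: [0.5395, -0.2715, 0.2802]
tool_rot: [0.001, 0.774, 0.633, 0.0]
contact_force: [-0.5, 0.4, -0.2]
gripper_width: 0.998
grasp_force: 0.0
time: 33.95
tool_pos: [0.5386, -0.2709, 0.3483]
tool_rot: [-0.002, 0.774, 0.633, -0.001]
contact_force: [-0.0, -0.5, -1.0]
gripper_width: 1.002
grasp_force: 0.0
[-0.07306028  1.81592354 -0.04376989]
[ 15  11   7  22 133] [17.75 22.26]
[ 14  11   7  22 112] [16.81 21.23]
[  7   7  10  26 149] [11.33 18.98]
[  7   8   9  25 153] [10.83 19.16]
side hook-region diff mean 24.4 frac>40 0.215
scene hook-region diff mean 8.3 frac>40 0.05
```

```bash
python3 -m pendant '[[1,[0.3,0,0],0],[1,[0.6,0,0],0],[1,[0.9,-0.1,0],0],[1,[1,-0.2,0],0],[1,[1,-0.2,0],0]]' >/dev/null; python3 -m pendant '[[1,[0.3,0,0],0],[1,[0.6,0,0],0],[1,[0.9,-0.1,0],0],[1,[1,-0.2,0],0],[1,[1,-0.2,0],0]]'>/dev/null; python3 -m pendant '[[1,[0.3,-0.1,0],0],[1,[0.6,-0.3,0],0],[1,[0.6,-0.4,0],0],[1,[0.6,-0.4,0],0],[1,[0.6,-0.4,0],0],[1,[0.6,-0.4,0],0],[1,[0.6,-0.4,0],0]]'; python3 -c "
from h import *
import pickle
pickle.dump(grab('wrist','wa.png'),open('wa.pkl','wb'))"; python3 -m pendant '[[1,[0,0.2,0],0],[1,[0,0.4,0],0],[1,[0,0.6,0],0],[1,[0,0.6,0],0],[1,[0,0.6,0],0],[1,[0,0.6,0],0],[1,[0,0.6,0],0]]'; python3 - <<'E'
from edge import *
import pickle
a=pickle.load(open('wa.pkl','rb'));b=grab('wrist','wb.png');pickle.dump(b,open('wb.pkl','wb'))
ga,gb=[cv2.convertScaleAbs(cv2.cvtColor(x["img"],cv2.COLOR_RGB2GRAY),alpha=1.6) for x in (a,b)]
si=cv2.SIFT_create(contrastThreshold=.01);def_=lambda g:si.detectAndCompute(g,None)
ka,da=def_(ga);kb,db=def_(gb);m=[x for x,y in cv2.BFMatcher().knnMatch(da,db,k=2) if x.distance<.8*y.distance]
out=[]
c=np.array([.5761,.1005]);th=-.04;Rm=np.array([[np.cos(th),np.sin(th)],[-np.sin(th),np.cos(th)]])
for x in m:
    P,e=tri(a,ka[x.queryIdx].pt,b,kb[x.trainIdx].pt);q=Rm@(P[:2]-c)
    if e<.0015 and abs(q[0])<.056 and abs(q[1])<.063 and -.01<P[2]<.15: out.append((*(q*1e3).round(1),round(P[2]*1e3,1)))
print(len(m),len(out))
for o in sorted(out): print(*[float(v) for v in o])
# dish yaw/position now
C=rect((.5761,.1005),-.04,.0515,.0585)
for f,g in((a,ga),(b,gb)):
  for i in range(4):
    e=edge(f,g,C[i],C[(i+1)%4],.044,search=.005,sign=1);print(i,"off %.2f ang %.4f keep %.2f w %.1f"%(e[0]*1e3,e[1],e[2],e[3]))
E
```

```text
time: 35.8
tool_pos: [0.5079, 0.0524, 0.3509]
tool_rot: [0.0, 0.775, 0.632, -0.0]
contact_force: [-0.3, 0.1, 1.1]
gripper_width: 0.998
grasp_force: 0.0
time: 36.55
tool_pos: [0.5776, 0.0393, 0.3514]
tool_rot: [0.0, 0.774, 0.633, 0.0]
contact_force: [0.3, 0.9, 0.1]
gripper_width: 0.999
grasp_force: 0.0
248 3
-40.3 -47.6 40.5
-4.7 -49.7 14.8
50.2 -56.9 36.9
0 off -1.09 ang -0.0016 keep 1.00 w 8.4
1 off -0.54 ang -0.0025 keep 1.00 w 8.6
2 off 2.78 ang -0.0399 keep 0.55 w 8.7
3 off 0.39 ang -0.0013 keep 1.00 w 6.1
0 off -0.86 ang -0.0001 keep 1.00 w 8.7
1 off 0.04 ang 0.0039 keep 1.00 w 8.4
2 off 0.45 ang -0.0002 keep 0.82 w 7.0
3 off -0.18 ang -0.0042 keep 0.93 w 6.9
```

```bash
python3 - <<'E'
from edge import *
import pickle
a,b=[pickle.load(open(n,'rb')) for n in('wa.pkl','wb.pkl')]
th=-.04;Rm=np.array([[np.cos(th),-np.sin(th)],[np.sin(th),np.cos(th)]]);c=np.array([.5758,.1011])
xs=np.arange(-.012,.012,.00025)
def prof(f,z,ylo,yhi,sh):
    g=cv2.cvtColor(f["img"],cv2.COLOR_RGB2GRAY);ys=np.linspace(ylo,yhi,12)
    P=np.array([[*(c+Rm@np.array([x+sh,y])),z] for y in ys for x in xs]);uv=proj(f,P).astype(np.float32)
    return cv2.remap(g,uv[:,0].reshape(12,-1),uv[:,1].reshape(12,-1),cv2.INTER_LINEAR).astype(float).mean(0)
for nm,lo,hi in(("S-",-.038,-.029),("S+",.029,.038)):
    print(nm,"a",prof(a,.099,lo,hi,-.00047)[::4].astype(int).tolist());print(nm,"b",prof(b,.099,lo,hi,.00011)[::4].astype(int).tolist())
    r=[]
    for z in np.arange(.085,.121,.002):
        p=prof(a,z,lo,hi,-.00047);q=prof(b,z,lo,hi,.00011);r.append((round(float(z),3),round(float(np.corrcoef(p,q)[0,1]),2)))
    print(r)
E
```

```text
S- a [54, 53, 58, 61, 57, 50, 42, 40, 42, 43, 43, 53, 72, 98, 112, 101, 75, 54, 59, 61, 57, 55, 55, 55]
S- b [57, 57, 57, 56, 54, 54, 55, 55, 56, 55, 56, 55, 62, 66, 68, 63, 58, 57, 61, 61, 62, 60, 56, 58]
[(0.085, 0.36), (0.087, 0.45), (0.089, 0.51), (0.091, 0.57), (0.093, 0.65), (0.095, 0.73), (0.097, 0.79), (0.099, 0.83), (0.101, 0.85), (0.103, 0.77), (0.105, 0.67), (0.107, 0.48), (0.109, 0.36), (0.111, 0.26), (0.113, 0.14), (0.115, 0.09), (0.117, 0.05), (0.119, 0.1)]
S+ a [70, 57, 52, 57, 58, 53, 51, 64, 67, 67, 65, 61, 74, 96, 109, 99, 79, 65, 62, 61, 65, 66, 66, 61]
S+ b [50, 50, 48, 48, 51, 51, 52, 52, 52, 51, 49, 51, 60, 68, 68, 61, 56, 59, 54, 50, 49, 50, 52, 54]
[(0.085, 0.34), (0.087, 0.4), (0.089, 0.47), (0.091, 0.54), (0.093, 0.63), (0.095, 0.71), (0.097, 0.79), (0.099, 0.85), (0.101, 0.89), (0.103, 0.88), (0.105, 0.84), (0.107, 0.77), (0.109, 0.67), (0.111, 0.54), (0.113, 0.41), (0.115, 0.29), (0.117, 0.17), (0.119, 0.07)]
```

```bash
python3 -c "
from plant import manip
print(manip.job_done())"
```

```text
the job is handed in; nothing more can be done
None
```

The rack stands in the open dish and the lifting hook is back in its fork. The job was handed in at about 37 s, and the hand-in returned no verdict. Stereo on the last wrist images put both handle shoulders at 100–101 mm, as expected for a rack flat on the bottom. I did not re-measure the covered dish, bottles and beaker, but I saw no sign of contact with them.

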